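# Pop and open the blue cuvette holder

### The arm

A 7-joint arm with a two-finger parallel gripper is mounted at the origin on a cart in front of the work surface, level with it; the furniture and walls round the work are solid. World frame = base frame: x ahead of the robot, y to its left, z up, the work surface at z = 0. Lengths are in m, angles in rad, forces in N, time in s.
With the tool pointing down it reaches from about 0.4 to 0.9 m from the base axis. Payload 5.6 kg.
Tool frame: the origin (TCP) lies midway between the tips of the shut fingers; the grasp point (between the pads) lies 19 mm behind it (env.grip_point_offset is the distance from the TCP to the grasp point, in m); z points along the fingers, y is the line along which they close (so a half turn about z gives the same grasp; the last joint's range is limited). The gripper opens to 92 mm and grips with 3 to 60 N. Pads are 20 mm wide; open, the fingers measure 128 mm over their backs; the gripper's body (75 mm by 189 mm) begins 69 mm behind the grasp point.
Start: joints at [1.269, 0.468, -0.012, 1.603, 0.006, 1.071, -0.056], TCP at [0.166, -0.628, 0.185] pointing down, gripper open.
Joint ranges: [-2.53, 2.53], [-0.31, 2.02], [-1.57, 1.55], [0.28, 2.44], [-1.29, 4.43], [0.15, 1.84], [-2.92, 2.92]. Speed limits (rad/s): [2.57, 2.57, 3.14, 3.14, 3.14, 3.14, 3.14].

### API

Orientations are given as a rotation vector (axis times angle).
In Python, from rig import sensors, vision, workorder, env gives the robot as it stands.
- The arm moves only by the shell command python3 -m crank 'ROWS'. ROWS is JSON, a list that holds one entry, the list of rows, each a list of 5 numbers: the shift along the tool's x, y, z in cm, then the turn about the tool's z in degrees, then the gripper command: -1 is fully open, 1 is shut, values between are in proportion. In form: [[[dx, dy, dz, twist, claw], ...]]. A call has 1 to 5 rows; each row is the pose to reach, as a shift and turn from the pose commanded when the call began, along the tool's axes at that moment; what a row does not reach only later rows make up. A row lasts 1/10 s, in which the tool goes at most 50 mm and 8.59 degrees, less where a joint would pass 70% of its speed; a pose out of reach is approached as far as the arm can. A call with a gripper value outside its range is refused whole. The fingers move at their own pace and stop on an object; the grip force is fixed at half the most. Time passes only in rows, so rows that repeat a pose let the fingers close. It gives the time, the measured TCP pose, the force, the opening and the grip force at its end, in the units of the state.
- sensors.read_state(): the state, without advancing time (a new reading comes with each control period).
- vision.snapshot(name): name is "side" or "top" or "wrist"; returns the picture (384x512x3 uint8, red, green, blue); there is no depth.
- vision.camera_info(name): a dict with "fx", "fy", "cx", "cy" (pixels), "rvec" (rotation vector, rad) and "tvec" (3), from world to camera coordinates, as OpenCV has them. Camera axes: x right, y down, z forward; pixel columns grow to the right and rows downward; lengths in m; the calibration is good to about 2 mm. A picture is of the moment at which its call begins: read the wrist's pose just before it. camera_info takes no time and is no camera call; for the wrist camera it gives the pose at the moment of the call.
- workorder.hand_in(): hands the job in; it is judged then, once.
Trained networks look in the newest picture that a camera, given by its name, has taken for a name from the list of things; names that differ only in an ending like _2 or _b are one class to them, and where a whole thing is asked for, a point or a joint stands for the part that bears it (a point fixed in the world has none). Each returns a list of dicts, best first, with "confidence" (0 to 1); they miss things now and then, are a little off and sometimes report something else, mostly with a low value. They report only what shows in the picture. A call takes as long as a camera call.
- vision.spot_in(label, camera): "extent" ([left, top, right, bottom] in pixels, round what is visible of it).
- vision.outline_of(label, camera): "mask" (384x512 bool, what is visible of it) and "extent" ([left, top, right, bottom] in pixels, round what is visible of it).
The state is a dict: "time": time; "joints": joint angles; "qd": joint speeds; "effort": joint torques, N m; "eef_pos": TCP position; "ee_rot": TCP orientation; "force": force on the tool from outside, world axes, zero at the start; "torque": the same for the moment, N m; "finger_gap": finger opening in m; "gripper_force": force on a finger pad.
Only numpy, scipy, OpenCV 4.12 (cv2) and the standard library are available. Lean on these libraries where they do the work, as an engineer would, in place of code of your own. Each camera call takes 0.05 s, during which the arm holds its last target. There are 200 camera calls.

### The job

Open the cuvette holder with the blue lid: press its red release tab down with the fingertips so that the lid springs up, then push the lid back until it stands fully open, and move clear. Only touch and push: do not lift or shove the holders, keep the orange-lidded holder shut, and leave everything else where it is.

Things in the scene. Friction and masses are not known exactly. Their poses are not given: they have to be found in the camera images.
- holder_a: cuvette holder with the blue lid, the one to open. 1.6 kg, loose on rubber feet, 138 x 84 mm; origin at its underside, x from the red release tab (front, -x) to the lid's hinge (back, +x), z up. Front part, x = -72 to -34 mm, 34 mm high, carries the tab; white block behind it, x = -34 to 64 mm, is 58 mm high; hinge cheeks rise to 69 mm at x = 50, y = +-37 mm
- holder_a_lid (a joint): blue lid's angle, rad: 0 shut and latched, grows as it opens up and back, stop at 1.85 (a little past upright). Released, a spring pin lifts it to about 1.0 in about 1 s, no further; from there it moves freely (60 g, damped): it falls back to 1.0 if let go before about 1.4, and sinks by itself to the stop and stays once past about 1.5
- holder_a_tab (a joint): angle in rad of the blue-lidded holder's red tab: 0 up, 0.32 fully down; the catch lets go at about 0.2; a spring returns it. At its press point about 2 N to start, 4 N fully down
- holder_a_press (a point): press point on top of the blue-lidded holder's red tab, at x = -61, y = 0, z = 54 mm of the holder; press straight down, 7 mm to the stop. Tab plate 34 mm (x) by 44 mm (y), hinged along y at its back edge (x = -40, z = 46 mm), where a 22 mm wide catch rises to z = 71 mm over the lid's front lug. Moves with the tab
- holder_a_edge (a point): middle of the blue lid's lower front edge, 76 mm from the hinge line: x = -30, z = 60 mm of the holder when shut, about 64 mm higher and 35 mm further back when sprung up. Moves with the lid. The lid is a flat slab 11 mm thick, 66 mm wide (y); shut it covers x = -30 to 48 mm, z = 60 to 71 mm
- holder_a_hinge (a point): middle of the blue lid's hinge line, x = 46, y = 0, z = 60 mm of the holder; the line runs along the holder's y. The spring pin (6 mm thick) stands 12 mm in front of it, up to 20 mm above the block
- holder_b: cuvette holder with the orange lid, to be left shut. 1.6 kg, loose on rubber feet, 138 x 84 mm; origin at its underside, x from the red release tab (front, -x) to the lid's hinge (back, +x), z up. Front part, x = -72 to -34 mm, 34 mm high, carries the tab; white block behind it, x = -34 to 64 mm, is 58 mm high; hinge cheeks rise to 69 mm at x = 50, y = +-37 mm
- holder_b_lid (a joint): orange lid's angle, rad: 0 shut and latched, grows as it opens up and back, stop at 1.85 (a little past upright). Released, a spring pin lifts it to about 1.0 in about 1 s, no further; from there it moves freely (60 g, damped): it falls back to 1.0 if let go before about 1.4, and sinks by itself to the stop and stays once past about 1.5
- holder_b_tab (a joint): angle in rad of the orange-lidded holder's red tab: 0 up, 0.32 fully down; the catch lets go at about 0.2; a spring returns it. At its press point about 2 N to start, 4 N fully down
- holder_b_press (a point): press point on top of the orange-lidded holder's red tab, at x = -61, y = 0, z = 54 mm of the holder; press straight down, 7 mm to the stop. Tab plate 34 mm (x) by 44 mm (y), hinged along y at its back edge (x = -40, z = 46 mm), where a 22 mm wide catch rises to z = 71 mm over the lid's front lug. Moves with the tab
- holder_b_edge (a point): middle of the orange lid's lower front edge, 76 mm from the hinge line: x = -30, z = 60 mm of the holder when shut, about 64 mm higher and 35 mm further back when sprung up. Moves with the lid. The lid is a flat slab 11 mm thick, 66 mm wide (y); shut it covers x = -30 to 48 mm, z = 60 to 71 mm
- holder_b_hinge (a point): middle of the orange lid's hinge line, x = 46, y = 0, z = 60 mm of the holder; the line runs along the holder's y. The spring pin (6 mm thick) stands 12 mm in front of it, up to 20 mm above the block
- beaker: clear beaker, 52 mm wide, 62 mm tall, loose bystander; origin at the middle of its underside
- marker: white marker pen with red cap, 134 x 12 x 12 mm, lying, loose bystander; origin at the middle of its underside
- bottle: clear reagent bottle with a blue cap, 56 mm wide, 102 mm tall, loose bystander; origin at the middle of its underside
- insert: grey metal block with 24 holes, 66 x 95 x 34 mm, loose bystander; origin at the middle of its underside
- sticky: pink note pad, 50 x 76 x 12 mm, loose bystander; origin at the middle of its underside

How it is judged:
By the outcome, as a careful person would: the job done as asked, in the order asked, and still so for the second after the job is handed in, with the robot touching nothing.
It also fails if it takes over 40 s, if anything falls off the work surface, if the arm or the gripper's body presses on something with over 40 N, if the wrist force passes 120 N, or if a joint passes its speed limit or range.

## Working session

There is one attempt and no reset: what is moved stays moved. The work goes in short steps, Python scripts to look and compute and a shell command to move; the robot and the scene stay as the last step left them, time stands still between calls to the robot, and variables do not carry over. Pictures are saved under pics/ and viewed, at most 10 in all, crops included, and the job is handed in when it is done.

```bash
mkdir -p pics
python3 - <<'E'
from rig import sensors, vision
import cv2,numpy as np
s=sensors.read_state();print(s['time'],s['eef_pos'],s['ee_rot'],s['finger_gap'],s['force'])
a=vision.snapshot("top");
for l in ["holder_a","holder_b","holder_a_press","holder_a_lid"]:
    print(l,[(round(d['confidence'],2),d['extent']) for d in vision.spot_in(l,"top")])
b=vision.snapshot("side")
for n,i in(("top",a),("side",b)):
    cv2.imwrite(f"pics/{n}0.png",i[:,:,::-1])
    c=vision.camera_info(n);print(n,c)
E
```

```text
0.0 [ 0.16611124 -0.62775636  0.18374129] [-3.11361178e+00 -4.05010880e-01  5.46271360e-04] 0.09221623928770283 [3.42314272e-04 8.86075575e-01 1.12656193e-01]
holder_a [(0.89, [187.1, 167.7, 226.4, 220.6]), (0.69, [350.6, 201.4, 357.8, 254.3]), (0.56, [123.1, 178.2, 161.1, 232.3])]
holder_b [(0.89, [187.1, 167.7, 226.4, 220.6]), (0.69, [350.6, 201.4, 357.8, 254.3]), (0.56, [123.1, 178.2, 161.1, 232.3])]
holder_a_press [(0.64, [130.6, 216.4, 150.6, 234.4])]
holder_a_lid [(0.78, [125.6, 185.5, 153.6, 213.0])]
top {'fx': 362.8676842888264, 'fy': 362.8676842888264, 'cx': 257.3864686278079, 'cy': 191.28697974852477, 'rvec': array([ 2.15446368, -2.14491424,  0.13103892]), 'tvec': array([0.03862098, 0.55255963, 0.89552175])}
side {'fx': 391.4630094407789, 'fy': 391.4630094407789, 'cx': 252.89106127952954, 'cy': 192.63949600498142, 'rvec': array([ 0.46383952, -2.41865586,  1.5714767 ]), 'tvec': array([0.5274635 , 0.14558441, 0.90058553])}
```

View pics/top0.png

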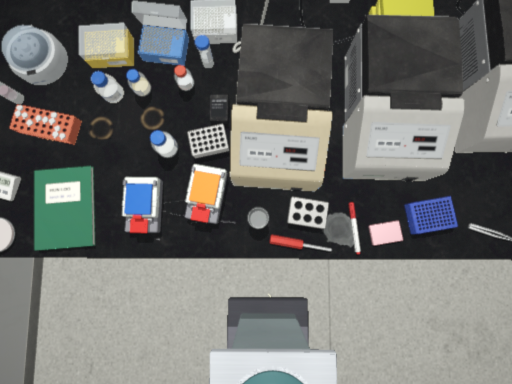

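View pics/side0.png

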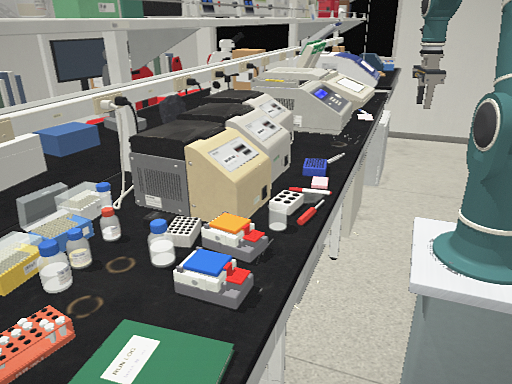

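```bash
cat > h.py <<'E'
import numpy as np,cv2
from scipy.optimize import minimize
from rig import sensors, vision
def P(cam,X):
    return cv2.projectPoints(np.float64(X).reshape(-1,3),np.float64(cam['rvec']),np.float64(cam['tvec']),np.array([[cam['fx'],0,cam['cx']],[0,cam['fy'],cam['cy']],[0,0,1.]]),None)[0][:,0]
BOX=np.array([[x,y,z] for x in(-.030,.048) for y in(-.033,.033) for z in(.060,.071)])
def W(p,X):
    c,s=np.cos(p[2]),np.sin(p[2]);X=np.atleast_2d(X)
    return np.c_[p[0]+c*X[:,0]-s*X[:,1],p[1]+s*X[:,0]+c*X[:,1],X[:,2]]
def ren(cam,p,B,S=4):
    h=cv2.convexHull(np.float32((P(cam,W(p,B))+.5)*S*16).round().astype(np.int32))
    m=np.zeros((384*S,512*S),np.uint8)
    cv2.fillConvexPoly(m,h,255,shift=4)
    return cv2.resize(m,(512,384),interpolation=cv2.INTER_AREA)/255.
def fit(obs,p0):   # obs: list of (cam,mask,box)
    def cost(q):
        p=p0+q*np.array([.01,.01,.1])
        return sum(np.abs(ren(c,p,B)-m).sum()/m.sum() for c,m,B in obs)
    b=min((minimize(cost,np.array(s,float),method='Nelder-Mead',options=dict(initial_simplex=np.array(s)+np.array([[0,0,0],[1,0,0],[0,1,0],[0,0,1.]]))) for s in([0,0,0],[-1,-1,-1],[1,1,1])),key=lambda r:r.fun)
    return p0+b.x*np.array([.01,.01,.1]),b.fun
def blue(img,ext):
    h=cv2.cvtColor(img,cv2.COLOR_RGB2HSV);m=(h[...,0]>100)&(h[...,0]<125)&(h[...,1]>120)&(h[...,2]>70)
    return clip(m,ext)
def orange(img,ext):
    h=cv2.cvtColor(img,cv2.COLOR_RGB2HSV);m=(h[...,0]>9)&(h[...,0]<22)&(h[...,1]>150)&(h[...,2]>90)
    return clip(m,ext)
def clip(m,e):
    o=np.zeros(m.shape);o[e[1]:e[3],e[0]:e[2]]=m[e[1]:e[3],e[0]:e[2]];return o
E
python3 - <<'E'
from h import *
T=vision.camera_info('top');S=vision.camera_info('side')
t=cv2.imread('pics/top0.png')[:,:,::-1].copy();s=cv2.imread('pics/side0.png')[:,:,::-1].copy()
def back(uv,z):
    R=cv2.Rodrigues(T['rvec'])[0];d=R.T@[(uv[0]-T['cx'])/T['fx'],(uv[1]-T['cy'])/T['fy'],1];o=-R.T@T['tvec'];return (o+d*(z-o[2])/d[2])
for n,f,uv,tab,e1,e2 in(("a",blue,(140,198),(139,226),(115,170,165,240),(170,240,260,310)),("b",orange,(206,186),(201,214),(180,160,230,225),(195,205,270,265))):
    c=back(uv,.071);d=c-back(tab,.053);p0=np.array([c[0],c[1],np.arctan2(d[1],d[0])]);
    p0[:2]-=.009*np.array([np.cos(p0[2]),np.sin(p0[2])])
    mt,ms=f(t,e1),f(s,e2);print(n,p0,mt.sum(),ms.sum())
    for o in([(T,mt,BOX)],[(S,ms,BOX)],[(T,mt,BOX),(S,ms,BOX)]):print(*fit(o,p0))
for n,z in(("bottle",(163,143)),("beaker",(258,218))):print(n,back(z,.08))
E
```

```text
a [ 0.52098704  0.33160267 -0.07620847] 771.0 859.0
[0.51959046 0.33535988 0.00454183] 0.160560514737672
[ 0.52170429  0.33218044 -0.00121725] 0.1496313542879317
[0.5209213  0.3351997  0.00736032] 0.324284697821184
b [ 0.55172727  0.1699913  -0.19690167] 736.0 525.0
[ 0.54781599  0.17519584 -0.18323553] 0.18082907075873828
[ 0.54995241  0.16982335 -0.11865823] 0.18550887021475254
[ 0.54893783  0.17274527 -0.16537001] 0.3852899667113222
bottle [0.66728183 0.27685965 0.08      ]
beaker [0.4813659  0.03885793 0.08      ]
```

The top view shows the blue-lidded holder near (141,205) with its tab at (139,226), and the orange one near (206,194). The side view agrees. The fit puts holder_a at about (0.521, 0.334) with yaw near 0. I'll move around the front of the bench with the fingers shut.

```bash
python3 -m crank '[[[33,-25.2,-2,14.8,1],[33,-25.2,-2,14.8,1],[33,-25.2,-2,14.8,1],[33,-25.2,-2,14.8,1],[33,-25.2,-2,14.8,1]]]'
python3 - <<'E'
from rig import sensors
import numpy as np
from scipy.spatial.transform import Rotation as R
s=sensors.read_state();r=R.from_rotvec(s['ee_rot']).as_matrix()
print(r.round(3),(r.T@(np.array([.42,-.2,.205])-s['eef_pos'])*100).round(1))
E
```

```text
time: 0.8
eef_pos: [0.3204, -0.4294, 0.197]
ee_rot: [3.141, 0.0, 0.0]
force: [1.0, 0.1, 0.7]
finger_gap: 0.0539
gripper_force: 0.0
[[ 1.  0.  0.]
 [ 0. -1. -0.]
 [ 0.  0. -1.]] [ 10.  -22.9  -0.8]
```

```bash
python3 -m crank '[[[9,-23,-1,0,1],[9,-23,-1,0,1],[9,-23,-1,0,1],[9,-23,-1,0,1],[9,-23,-1,0,1]]]' && python3 -m crank '[[[0,-25,0,0,1],[0,-25,0,0,1],[0,-25,0,0,1],[0,-25,0,0,1],[0,-25,0,0,1]]]'
```

```text
time: 1.3
eef_pos: [0.4098, -0.1989, 0.2071]
ee_rot: [3.141, 0.001, 0.001]
force: [0.7, 0.3, -0.2]
finger_gap: 0.0138
gripper_force: 0.0
time: 1.8
eef_pos: [0.4089, 0.0508, 0.2071]
ee_rot: [3.141, 0.0, 0.002]
force: [1.8, 0.5, 0.6]
finger_gap: 0.0005
gripper_force: 0.0
```

```bash
python3 -m crank '[[[0,-20,0,0,1],[0,-20,0,0,1],[0,-20,0,0,1],[0,-20,0,0,1],[0,-20,0,0,1]]]'
python3 - <<'E'
from rig import vision
for l in ["holder_a_tab","holder_b_tab"]:
    pass
print(vision.camera_info("wrist"))
E
```

```text
time: 2.3
eef_pos: [0.4075, 0.2561, 0.2072]
ee_rot: [-3.137, -0.016, -0.0]
force: [-0.3, -0.6, 0.8]
finger_gap: 0.0004
gripper_force: 0.0
{'fx': 271.90045903230066, 'fy': 271.90045903230066, 'cx': 260.1317478747084, 'cy': 189.03663204137754, 'rvec': array([-2.08206597,  2.05643169,  0.30243406]), 'tvec': array([0.25219609, 0.35527865, 0.52855858])}
```

```bash
python3 -m crank '[[[1.5,-8,0,0,1],[1.5,-8,0,0,1],[1.5,-8,0,0,1],[1.5,-8,0,0,1],[1.5,-8,0,0,1]]]'
python3 - <<'E'
from h import *
s=sensors.read_state();w=vision.snapshot('wrist');c=vision.camera_info('wrist')
print(s['eef_pos'],s['ee_rot'],-cv2.Rodrigues(c['rvec'])[0].T@c['tvec'])
for l in("holder_a_lid","holder_a_tab"):print(l,[(round(d['confidence'],2),d['extent']) for d in vision.spot_in(l,'wrist')])
p=(.521,.334,.005)
v=w[:,:,::-1].copy()
for B in(BOX,np.array([[x,y,.05] for x in(-.074,-.04) for y in(-.022,.022)])):
    for q in P(c,W(p,B)):cv2.circle(v,tuple(int(k) for k in q),3,(0,255,0),1)
cv2.imwrite('pics/w1.png',v)
E
```

```text
time: 2.8
eef_pos: [0.4242, 0.3271, 0.2064]
ee_rot: [3.14, -0.002, -0.0]
force: [-0.2, -0.4, 0.2]
finger_gap: 0.0006
gripper_force: 0.0
[0.42424183 0.32712701 0.20643387] [ 3.14003372e+00 -1.84301818e-03 -2.85307203e-04] [0.50405574 0.3268719  0.40732661]
holder_a_lid [(0.72, [223.3, 47.2, 285.5, 121.3])]
holder_a_tab [(0.44, [218.6, 37.4, 289.2, 157.0])]
```

View pics/w1.png

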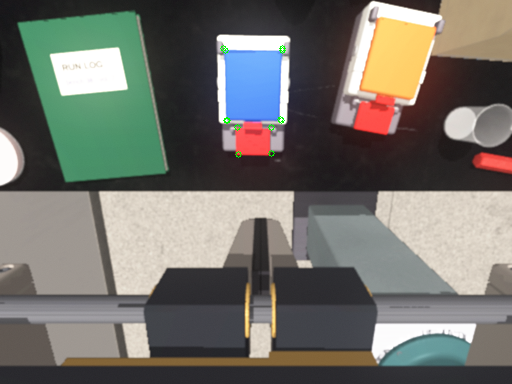

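The wrist view shows the predicted lid and tab corners lying on the blue lid (223–285, 47–121) and the red tab (about 255,140). The pose is confirmed, so I'll press.

```bash
python3 -m crank '[[[3.3,-0.7,5,0,1],[3.3,-0.7,10,0,1],[3.3,-0.7,13.5,0,1],[3.3,-0.7,13.5,0,1],[3.3,-0.7,13.5,0,1]]]'
```

```text
time: 3.45
eef_pos: [0.4571, 0.3359, 0.0723]
ee_rot: [3.141, 0.0, -0.001]
force: [0.0, 0.5, 0.6]
finger_gap: 0.0005
gripper_force: 0.0
```

```bash
python3 -m crank '[[[0,0.1,1,0,1],[0,0.1,1.6,0,1],[0,0.1,2.0,0,1],[0,0.1,2.2,0,1],[0,0.1,2.3,0,1]]]'
```

```text
time: 3.95
eef_pos: [0.4572, 0.3351, 0.0489]
ee_rot: [-3.141, -0.001, -0.001]
force: [0.4, 1.1, -0.1]
finger_gap: 0.0005
gripper_force: 0.0
```

```bash
python3 -m crank '[[[0,0,0.1,0,1],[0,0,0.2,0,1],[0,0,0.2,0,1]]]'
python3 - <<'E'
from h import *
s=vision.snapshot('side');w=vision.snapshot('wrist')
cv2.imwrite('pics/c2.png',np.hstack([cv2.resize(s[190:340,140:300,::-1],None,fx=2.5,fy=2.5),cv2.resize(w[0:250,180:340,::-1],(240,375))]))
E
```

```text
time: 4.25
eef_pos: [0.457, 0.335, 0.0466]
ee_rot: [3.141, 0.001, -0.0]
force: [1.6, -0.2, 0.4]
finger_gap: 0.0004
gripper_force: 0.0
```

View pics/c2.png

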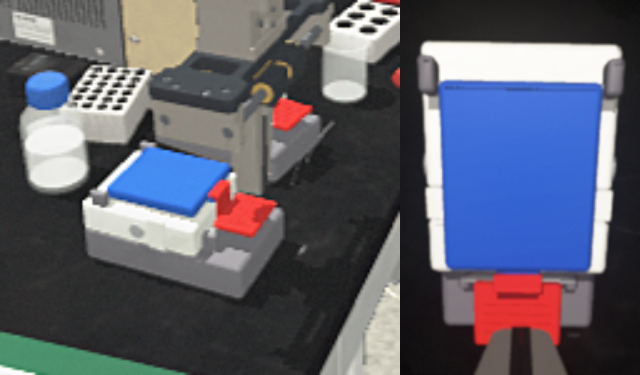

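Run:
```python
from h import *
s=sensors.read_state();print(s['eef_pos'],s['joints'],s['force'])
p=(.521,.334,.005)
for n in('side','wrist'):
    c=vision.camera_info(n);f=(lambda q:(q-[140,190])*2.5) if n=='side' else (lambda q:(q-[180,0])*1.5+[400,0])
    print(n,'tcp',f(P(c,s['eef_pos'])).round(),'tcp+5cm',f(P(c,s['eef_pos']+[0,0,.05])).round(),'press',f(P(c,W(p,[-.061,0,.054]))).round(),'lid',f(P(c,W(p,BOX))).round().tolist())
```

```text
[0.4570597  0.33501456 0.0467075 ] [-0.26556909  0.5856313  -0.55245412  1.88189653  0.42008066  0.79118657
 -2.61473182] [ 0.05884146 -0.31186041  0.26739618]
side tcp [[253. 219.]] tcp+5cm [[251. 164.]] press [[250. 210.]] lid [[231.0, 173.0], [230.0, 161.0], [194.0, 218.0], [194.0, 206.0], [146.0, 154.0], [145.0, 143.0], [105.0, 197.0], [104.0, 185.0]]
wrist tcp [[520. 321.]] tcp+5cm [[519. 366.]] press [[522. 321.]] lid [[592.0, 264.0], [596.0, 270.0], [452.0, 265.0], [448.0, 270.0], [601.0, 83.0], [606.0, 78.0], [443.0, 83.0], [438.0, 78.0]]
```

The crop shows the lid still shut. The fingertips end at about (255,192) in the crop, above the tab, where the calculation puts them at row 219. With no contact force either, the tips must sit higher than the stated TCP. I'll go down in small steps and watch the force.

```bash
python3 -m crank '[[[0,0,0.3,0,1],[0,0,0.5,0,1],[0,0,0.5,0,1]]]'
python3 - <<'E'
from h import *
s=vision.snapshot('side')
cv2.imwrite('pics/c3.png',cv2.resize(s[230:310,200:280,::-1],None,fx=7,fy=7,interpolation=cv2.INTER_CUBIC))
E
```

```text
time: 4.65
eef_pos: [0.4568, 0.3348, 0.0412]
ee_rot: [3.141, 0.001, -0.001]
force: [0.6, 0.4, 0.2]
finger_gap: 0.0006
gripper_force: 0.0
```

View pics/c3.png

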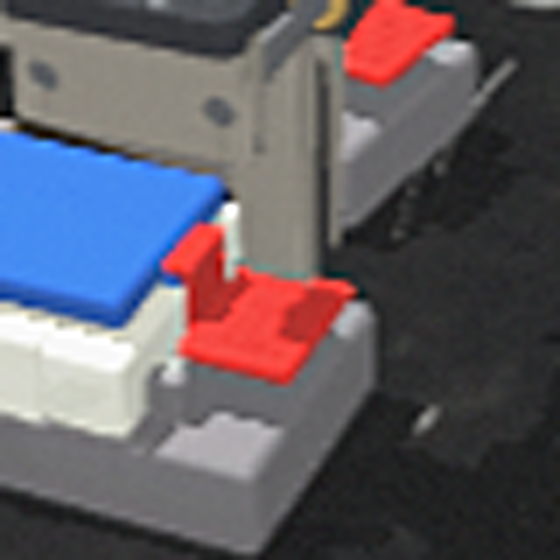

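The zoom shows the fingertips (245–335, 280) hanging just above the red tab and casting a shadow at (310,310). They are about 20 mm higher than the reported TCP, so I'll keep descending and watch the force.

```bash
for i in 1; do python3 -m crank '[[[0,0,0.3,0,1],[0,0,0.6,0,1],[0,0,0.6,0,1]]]'; done
python3 - <<'E'
from h import *
s=sensors.read_state();w=vision.snapshot('wrist');t=vision.snapshot('side')
c=vision.camera_info('wrist');print(s['force'],[P(c,s['eef_pos']+np.array([dx,0,dz])).round(1).tolist() for dx,dz in((.01,0),(.01,.02),(-.01,.02))])
cv2.imwrite('pics/c4.png',np.hstack([cv2.resize(w[120:320,180:340,::-1],(400,500)),cv2.resize(t[230:310,210:270,::-1],(375,500),interpolation=cv2.INTER_CUBIC)]))
E
```

```text
time: 5.0
eef_pos: [0.4568, 0.3347, 0.0351]
ee_rot: [3.141, 0.001, -0.001]
force: [0.2, 0.1, -0.6]
finger_gap: 0.0007
gripper_force: 0.0
[ 0.16675794  0.13915675 -0.62492832] [[[260.1, 202.1]], [[260.0, 211.4]], [[260.0, 236.9]]]
```

View pics/c4.png

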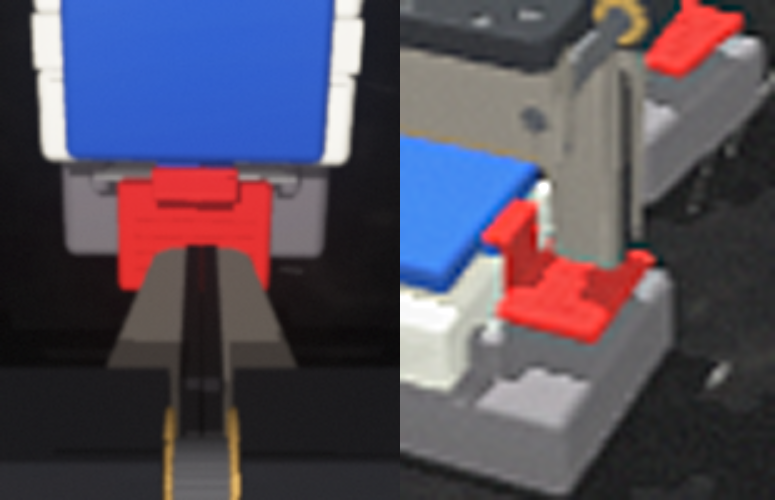

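Fingertips (160–250, 247 in the left crop) are centred over the tab and nearly on it. I'll continue down.

```bash
python3 -m crank '[[[0,0,0.2,0,1],[0,0,0.3,0,1],[0,0,0.3,0,1]]]';python3 -m crank '[[[0,0,0.2,0,1],[0,0,0.3,0,1],[0,0,0.3,0,1]]]'
```

```text
time: 5.4
eef_pos: [0.457, 0.3349, 0.0325]
ee_rot: [3.141, 0.001, -0.0]
force: [0.5, 0.4, 0.1]
finger_gap: 0.0007
gripper_force: 0.0
time: 5.7
eef_pos: [0.4569, 0.3349, 0.0295]
ee_rot: [3.141, 0.001, -0.0]
force: [-0.5, -0.8, -0.5]
finger_gap: 0.0006
gripper_force: 0.0
```

```bash
python3 -m crank '[[[0,0,0.2,0,1],[0,0,0.3,0,1],[0,0,0.3,0,1]]]';python3 - <<'E'
from h import *
s=sensors.read_state();w=vision.snapshot('wrist');s2=sensors.read_state();t=vision.snapshot('side')
print(s['force'],s2['force'],s['eef_pos'])
cv2.imwrite('pics/c5.png',np.hstack([cv2.resize(w[120:320,180:340,::-1],(400,500)),cv2.resize(t[230:310,210:270,::-1],(375,500),interpolation=cv2.INTER_CUBIC)]))
E
```

```text
time: 6.0
eef_pos: [0.457, 0.3349, 0.0265]
ee_rot: [3.141, 0.001, -0.0]
force: [0.1, -0.4, 0.4]
finger_gap: 0.0003
gripper_force: 0.0
[ 0.11767246 -0.40768678  0.39710361] [ 0.67882363 -0.08772904  0.78610183] [0.45695592 0.33486688 0.0264669 ]
```

View pics/c5.png

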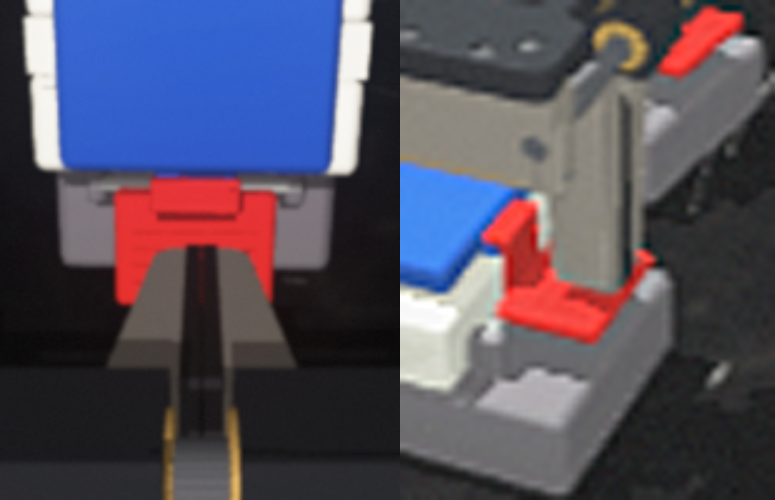

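The tip (615,288 in the right crop) is now almost on the tab surface. Two more small steps.

```bash
python3 -m crank '[[[0,0,0.2,0,1],[0,0,0.3,0,1],[0,0,0.3,0,1]]]';python3 -m crank '[[[0,0,0.2,0,1],[0,0,0.3,0,1],[0,0,0.3,0,1]]]'
```

```text
time: 6.4
eef_pos: [0.4569, 0.3351, 0.0238]
ee_rot: [3.142, 0.001, -0.0]
force: [-1.2, -1.1, 2.9]
finger_gap: 0.0005
gripper_force: 1.5
time: 6.7
eef_pos: [0.456, 0.3351, 0.0207]
ee_rot: [3.141, 0.001, -0.002]
force: [-3.4, 0.5, 4.8]
finger_gap: 0.0002
gripper_force: 3.1
```

Contact. I'll press a little further and measure the lid angle numerically.

```bash
cat > lid.py <<'E'
from h import *
def lid(p,th):
    X=BOX-[.046,0,.060];c,s=np.cos(th),np.sin(th)
    return W(p,np.c_[X[:,0]*c+X[:,2]*s,X[:,1],-X[:,0]*s+X[:,2]*c]+[.046,0,.060])
def angle(p=(.521,.334,.005)):
    c=vision.camera_info('side');m=blue(vision.snapshot('side'),(160,170,280,310));r=[]
    for th in np.arange(0,1.9,.05):
        h=np.zeros((384,512),np.uint8);cv2.fillConvexPoly(h,cv2.convexHull(P(c,lid(p,th)).round().astype(np.int32)),1)
        r.append(((h*m).sum()/np.maximum(h,m).sum(),round(th,2)))
    return m.sum(),sorted(r)[-3:]
if __name__=='__main__':
    s=sensors.read_state();print(s['time'],s['eef_pos'],s['force'],angle())
E
python3 lid.py; python3 -m crank '[[[0,0,0.2,0,1],[0,0,0.2,0,1],[0,0,0.2,0,1]]]'; python3 lid.py
```

```text
6.7 [0.45603717 0.33513453 0.02068978] [-3.35680352  0.49728308  4.78763978] (np.float64(440.0), [(np.float64(0.3782894736842105), np.float64(0.35)), (np.float64(0.38375973303670746), np.float64(0.4)), (np.float64(0.39371980676328505), np.float64(0.45))])
time: 7.05
eef_pos: [0.4557, 0.3352, 0.0191]
ee_rot: [3.141, 0.002, -0.002]
force: [-5.1, -0.9, 9.3]
finger_gap: 0.0002
gripper_force: 5.0
7.05 [0.45571991 0.33518465 0.01913822] [-5.09411266 -0.88564013  9.28730639] (np.float64(430.0), [(np.float64(0.4414535666218035), np.float64(1.15)), (np.float64(0.5045180722891566), np.float64(1.1)), (np.float64(0.5357142857142857), np.float64(1.05))])
```

Catch released: the lid measures about 1.05 rad. I'll rise and then push the lid back from the front.

```bash
python3 -m crank '[[[0,0.1,-2,0,1],[0,0.1,-5.7,0,1],[0,0.1,-5.7,0,1],[0,0.1,-5.7,0,1],[0,0.1,-5.7,0,1]]]';python3 - <<'E'
from lid import *
s=sensors.read_state();print(angle());w=vision.snapshot('wrist');t=vision.snapshot('side')
cv2.imwrite('pics/c6.png',np.hstack([cv2.resize(w[0:320,130:386,::-1],(400,500)),cv2.resize(t[190:310,170:266,::-1],(400,500),interpolation=cv2.INTER_CUBIC)]))
E
```

```text
time: 7.6
eef_pos: [0.4567, 0.3332, 0.0747]
ee_rot: [3.141, 0.0, -0.002]
force: [0.2, -0.1, 0.2]
finger_gap: 0.0005
gripper_force: 0.0
(np.float64(452.0), [(np.float64(0.4651474530831099), np.float64(1.15)), (np.float64(0.5353383458646617), np.float64(1.1)), (np.float64(0.5688816855753647), np.float64(1.05))])
```

View pics/c6.png

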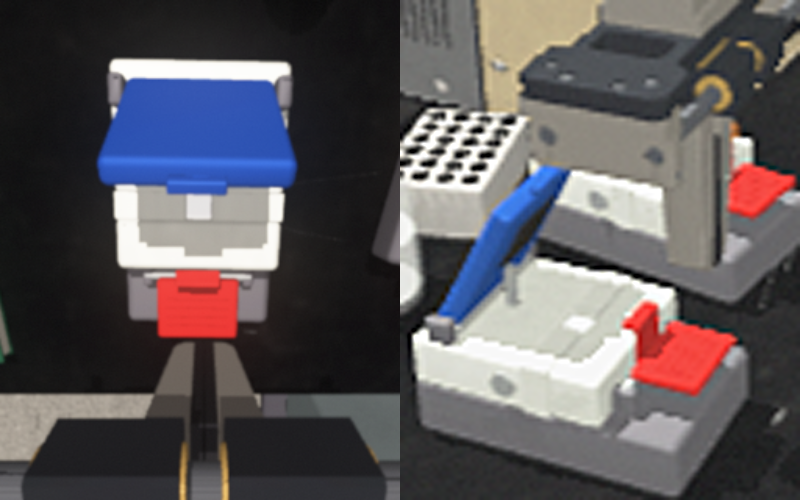

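The lid is sprung up: blue slab at (440–560, 170–330) in the right crop, tip at (690,265), so the tip is about 0.10 m high. Now I'll push it back along +x.

```bash
python3 -m crank '[[[2,0,0,0,1],[4,0,0,0,1],[5.5,0,0,0,1],[6.2,0,0,0,1],[6.8,0,0,0,1]]]';python3 -m crank '[[[0.6,0,0,0,1],[1.2,0,0,0,1],[1.8,0,0,0,1],[2.2,0,0,0,1],[2.2,0,0,0,1]]]'; python3 lid.py
```

```text
time: 8.25
eef_pos: [0.5247, 0.3338, 0.0749]
ee_rot: [3.141, 0.001, -0.002]
force: [-0.2, -0.1, -0.9]
finger_gap: 0.0003
gripper_force: 0.2
time: 8.75
eef_pos: [0.5477, 0.3339, 0.0757]
ee_rot: [-3.142, 0.0, -0.001]
force: [-0.3, -0.5, 0.2]
finger_gap: 0.0004
gripper_force: 0.0
8.75 [0.54770462 0.33385988 0.0756548 ] [-0.31489616 -0.46267054  0.17546386] (np.float64(533.0), [(np.float64(0.4594017094017094), np.float64(1.4)), (np.float64(0.4614594039054471), np.float64(1.5)), (np.float64(0.47334754797441364), np.float64(1.45))])
```

```bash
python3 -m crank '[[[0.5,0,0,0,1],[1,0,0,0,1],[1.5,0,0,0,1],[1.8,0,0,0,1],[1.8,0,0,0,1]]]'; python3 lid.py
```

```text
time: 9.3
eef_pos: [0.5657, 0.3338, 0.0756]
ee_rot: [-3.142, 0.0, -0.0]
force: [-0.0, 1.1, -0.2]
finger_gap: 0.0005
gripper_force: 0.0
9.3 [0.56569652 0.33383612 0.07558933] [-0.00551092  1.12751922 -0.21559069] (np.float64(654.0), [(np.float64(0.48414738646101113), np.float64(1.75)), (np.float64(0.4875962360992301), np.float64(1.85)), (np.float64(0.49912280701754386), np.float64(1.8))])
```

Past 1.5 rad. I'll back off along -x, then up and clear.

```bash
python3 -m crank '[[[-2,0,0,0,1],[-6,0,0,0,1],[-10,0,0,0,1],[-13,0,-3,0,1],[-14,0,-8,0,1]]]'; python3 -m crank '[[[0,0,-6,0,1],[0,0,-6,0,1],[0,0,-6,0,1],[0,0,-6,0,1],[0,0,-6,0,1]]]'; python3 lid.py
python3 - <<'E'
from lid import *
w=vision.snapshot('top');t=vision.snapshot('side')
cv2.imwrite('pics/c7.png',np.hstack([cv2.resize(w[130:260,90:290,::-1],(400,260)),cv2.resize(t[180:310,150:350,::-1],(400,260),interpolation=cv2.INTER_CUBIC)]))
E
```

```text
time: 9.85
eef_pos: [0.4196, 0.3326, 0.1529]
ee_rot: [3.137, 0.007, -0.011]
force: [0.6, 0.7, -0.1]
finger_gap: 0.0001
gripper_force: 0.0
time: 10.35
eef_pos: [0.4245, 0.3329, 0.2127]
ee_rot: [3.14, 0.0, -0.005]
force: [-0.3, 0.1, -0.3]
finger_gap: 0.0003
gripper_force: 0.0
10.35 [0.42449145 0.33290325 0.21265646] [-0.27107024  0.10775059 -0.2616138 ] (np.float64(830.0), [(np.float64(0.6006711409395973), np.float64(1.75)), (np.float64(0.6160337552742616), np.float64(1.85)), (np.float64(0.6292134831460674), np.float64(1.8))])
```

View pics/c7.png

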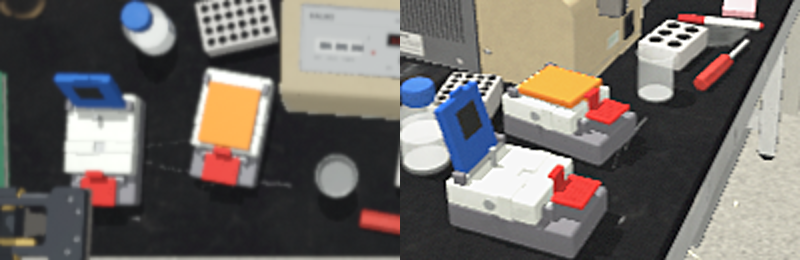

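The blue lid stands open at (465,125) in the right crop. The orange lid is shut at (560,85), the other things are in place and the gripper is clear, so I'll hand in.

```bash
python3 -m crank '[[[0,0,0,0,1],[0,0,0,0,1],[0,0,0,0,1],[0,0,0,0,1],[0,0,0,0,1]]]'; python3 lid.py; python3 -c "
from rig import workorder
print(workorder.hand_in())"
```

```text
time: 11.0
eef_pos: [0.4253, 0.334, 0.2148]
ee_rot: [-3.142, -0.001, -0.0]
force: [-0.4, 0.0, -0.9]
finger_gap: 0.0002
gripper_force: 0.0
11.0 [0.42527024 0.33397692 0.21476252] [-0.43884277  0.00528807 -0.89096728] (np.float64(832.0), [(np.float64(0.6023489932885906), np.float64(1.75)), (np.float64(0.6177215189873417), np.float64(1.85)), (np.float64(0.6295336787564767), np.float64(1.8))])
the job is handed in; nothing more can be done
None
```

The blue-lidded holder is open: I pressed its tab, the lid sprang up, and I pushed it back until it stood at about 1.8 rad (the stop is 1.85). The orange holder is still shut, the arm is clear, and the job was handed in at 11 s; the hand-in gave no verdict.

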